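# Unpack the interlock plug, push it into the bayonet socket, twist and hold

## Task

Swing both half-open flaps of the small cardboard carton well outward, lift the bayonet plug out by its orange wing grip, lower it with its two lugs into the slots of the spring-loaded interlock socket and push it down against the spring, then twist it clockwise (seen from above) about a quarter turn to the stop. The socket throws the plug back if it is let go, so finish while still gripping the plug and holding it pushed in, upright and turned to the stop. Do not push the loose tools and supplies on the bench about.

Things in the scene. Friction and masses are not known exactly. Their poses are not given: they have to be found in the camera images.
- plug_grip (a point): grip point in the wing grip of the loose, upright bayonet plug (0.1 to 0.19 kg, 85 mm tall). The orange wing is an upright slab 44 mm long (x) by 16 mm thick (y) by 40 mm high; this point lies on the plug's axis, 17 mm below the wing's top, 23 mm above the top of the 56 mm wide black flange, 68 mm above the plug's foot. x along the wing, z up; a half turn gives the same plug
- plug_lugs (a point): point on the plug's axis at the height of its two lugs (middle), 52.5 mm below the grip point. The steel lugs stand out in line with the wing: 8 mm wide, 7 mm high, 46 mm over both. The shank is 32 mm thick; the flange's underside is 40 mm above the foot; the brass foot below is 28 mm (along the wing) by 14 mm by 10 mm. Axes as the grip point
- carton_rim (a point): centre of the carton's open top at rim height, 100 mm above the bench. The carton is fixed; outside 130 mm (x) by 170 mm (y), walls 3 mm; x points to the far flap. The plug stands in a grey insert in its middle, wing top 5 mm below the rim, wing within 0.2 rad of x
- flap_near_hinge (a point): middle of the hinge of the near flap, on the carton's -x rim (65 mm from its centre)
- flap_far_hinge (a point): middle of the hinge of the far flap, on the carton's +x rim (65 mm from its centre)
- flap_near (a joint): angle of the near flap (62 mm long, 166 mm wide, 3 mm thick): 0 lies level over the carton, 1.57 stands upright, 3.0 hangs outward almost level. A light hinge that stays where it is left. Flaps start at 0.85 to 1.1, with a gap of over 45 mm between their edges
- flap_far (a joint): angle of the far flap, likewise
- socket_mouth (a point): centre of the mouth of the interlock socket (blue round housing 84 mm wide on a 120 mm base plate, fixed to the bench): top of its grey collar, 70 mm above the bench. x and -x point along the two lug slots (12 mm wide, 52 mm over both), z up. Collar 10 mm thick, bore 35 mm. The plug enters with lugs and wing along x, either way round
- socket_press (a joint): travel of the spring platter inside the socket in m, 0 at rest to 0.017; 2 N at rest plus 4 N per 10 mm. The foot enters the platter's groove and meets it with the grip point 44 mm above the mouth; the plug can turn with the grip point 38 mm or less above the mouth; the flange meets the collar at 28 mm
- socket_turn (a joint): turn of the platter in rad, 0 at rest (groove along the slots), growing clockwise seen from above to the stop at 1.4; return spring 0.02 N m at 0 and 0.07 N m at the stop. The plug has about 0.1 rad of play in it, so it is turned about 1.5 rad
- cutter: blue side cutter lying loose on the bench: leave alone
- tape: small black roll of tape, 55 mm: leave alone
- reel: yellow reel of solder: leave alone
- chisel2: chisel with a wooden handle: leave alone

How it is judged:
On the way, in this order (a step that is already met when the one before it is completed fails the run):
1. both carton flaps are swung open, past upright, while the plug is still in the carton (value of joint each of flap_near, flap_far above 1.9 rad and height (world z) of plug_grip below 0.1 m), for 0.1 s.
2. the plug is lifted out of the carton in the gripper (z of plug_grip in the frame of carton_rim above 0.04 m and contact force between the fingers and plug above 0.5 N), for 0.1 s.
3. the plug is pushed straight in against the spring, lugs in the slots, not yet turned (value of joint socket_press above 0.004 m and value of joint socket_turn below 0.4 rad and horizontal distance between plug_grip and socket_mouth below 0.008 m and z of plug_grip in the frame of socket_mouth below 0.043 m), for 0.05 s.
At the end, for the whole second after the job is handed in: The gripper still holds the plug (over 1 N): upright within 0.12 rad, within 6 mm of the socket axis, grip point less than 41 mm above the mouth, platter pressed over 3 mm and turned over 1.15 rad, wing over 1.15 rad from the slots; both flaps open past 1.7 rad (value of joint socket_turn above 1.15 rad and value of joint socket_press above 0.003 m and z of plug_grip in the frame of socket_mouth below 0.041 m and horizontal distance between plug_grip and socket_mouth below 0.006 m and angle between the x axis of plug_grip and the x axis of socket_mouth, either way round above 1.15 rad and angle between plug_grip's own z axis and vertical below 0.12 rad and contact force between the fingers and plug above 1 N and value of joint each of flap_near, flap_far above 1.7 rad); the arm keeps its last pose, push and grip.
It fails at once if a loose bystander is pushed more than 30 mm (distance of any of cutter, tape, reel, chisel2 from where it was at the start of the episode above 0.03 m).
It also fails if it takes over 61 s, if anything falls off the work surface, if the arm or the gripper's body presses on something with over 40 N, if the wrist force passes 120 N, or if a joint passes its speed limit or range.

## Robot

A 6-joint arm with a two-finger parallel gripper is mounted at the origin on a cart in front of the work surface, level with it; the furniture and walls round the work are solid. World frame = base frame: x ahead of the robot, y to its left, z up, the work surface at z = 0. Lengths are in m, angles in rad, forces in N, time in s.
With the tool pointing down it reaches from about 0.275 to 0.875 m from the base axis. Payload 12.5 kg.
Tool frame: the origin (TCP) lies on the centre line of the jaws, within the pads' length; the fingertips stand r.finger_overhang ahead of it and the grasp point (between the pads) lies 3 mm ahead of it (r.finger_overhang is the distance from the TCP to the fingertips, in m); z points along the fingers, y is the line along which they close (so a half turn about z gives the same grasp; the last joint's range is limited). The gripper opens to 85 mm and grips with 20 to 120 N. Pads are 22 mm wide; open, the fingers measure 114 mm over their backs; the gripper's body (76 mm by 85 mm) begins 54 mm behind the grasp point. The pads swing forward as they close: fully open they stand 13 mm farther back than shut.
Start: joints at [1.076, 0.351, 1.652, -0, 1.139, -0.085], TCP at [0.219, 0.504, 0.253] pointing down, gripper open.
Joint ranges: [-2.75, 2.75], [-0.79, 2.1], [0.01, 2.65], [-1.57, 4.71], [0.07, 3.14], [-2.87, 2.87]. Speed limits (rad/s): [2.22, 2.22, 2.79, 3.14, 3.14, 3.14].

## Interface

Orientations are given as a unit quaternion [x, y, z, w].
In Python, from cell import r, optics gives the robot as it stands. The module is installed in compiled form; this text tells all that it offers. Calls block until the motion is done:
- r.move_to(position, orientation): joint-space move of the TCP to a pose.
- r.move_linear(position, rot=None, vel=0.15): straight line of the TCP; rot=None keeps the orientation; vel is the mean speed in m/s.
- r.set_joints(angles): joint-space move.
- r.set_gripper(opening, squeeze=None): opening from 0.0 (shut) to 1.0 (fully open); squeeze is the grip in N (None keeps the last); returns when the fingers have stopped.
- r.sleep(seconds).
- r.inverse_kinematics(position, orientation): joint angles nearest the present ones, or None.
- optics.get_image(name): name is "scene" or "top" or "wrist"; returns a dict with "pixels" (480x640x3 uint8, red, green, blue), "depth" (480x640 float32, m along the optical axis (not along the pixel's ray), 0 where there is no reading), "fx", "fy", "cx", "cy" (pixels), "camera_from_world" (4x4, takes a point from world to camera coordinates); the wrist camera has in their place "mount" (4x4, takes a point from camera to tool coordinates, whose origin is the TCP and whose axes are the flange's). Camera axes: x right, y down, z forward; pixel columns grow to the right and rows downward; lengths in m; the calibration is good to about 2 mm. A picture is of the moment at which its call begins: read the wrist's pose just before it.
A pose or a line that the arm cannot do raises r.PlanningError and nothing moves.
- r.hand_in(): hands the job in; it is judged then, once.
Readings, each from a call of its own:
- r.current_t(): time.
- r.current_q(): joint angles.
- r.current_qvel(): joint speeds.
- r.current_effort(): joint torques, N m.
- r.current_tool_pos(): TCP position.
- r.current_ee_rot(): TCP orientation.
- r.current_contact_force(): force on the tool from outside, world axes, zero at the start.
- r.current_torque(): the same for the moment, N m.
- r.current_opening(): opening from 0.0 (shut) to 1.0 (fully open).
- r.current_finger_force(): force on a finger pad.
Only numpy, scipy, OpenCV 4.12 (cv2) and the standard library are available. Lean on these libraries where they do the work, as an engineer would, in place of code of your own. Each camera call takes 0.05 s, during which the arm holds its last target. There are 200 camera calls.

## Working session

There is one attempt and no reset: what is moved stays moved. The work goes in short steps, each a Python script; the robot and the scene stay as the last script left them, time stands still between calls to the robot, and variables do not carry over. Pictures are saved under pics/ and viewed, at most 10 in all, crops included, and the job is handed in when it is done.

```bash
mkdir -p pics; python3 - <<'E'
from cell import r, optics
import numpy as np, cv2
print(r.finger_overhang, r.current_t(), r.current_tool_pos(), r.current_ee_rot())
for n in ("scene","top"):
    d=optics.get_image(n); np.savez(f"{n}.npz",**d)
    cv2.imwrite(f"pics/{n}0.png",d["pixels"][:,:,::-1]); print(n,d["fx"],d["cx"],d["cy"],np.linalg.inv(d["camera_from_world"]).round(3).tolist())
E
```

```text
0.022 0.0 [0.2189593  0.50420889 0.25276692] [ 2.03458346e-01  9.79083442e-01 -5.36045541e-04 -1.64557207e-04]
scene 568.8322878117511 317.58457458145637 237.48567624690602 [[0.774, -0.437, 0.459, -0.277], [-0.633, -0.512, 0.58, -1.12], [-0.019, -0.739, -0.673, 1.406], [0.0, 0.0, 0.0, 1.0]]
top 575.4833026627037 323.60026953785683 236.75012717894103 [[0.026, -0.991, 0.135, 0.4], [-1.0, -0.025, 0.007, -0.007], [-0.004, -0.135, -0.991, 1.644], [0.0, 0.0, 0.0, 1.0]]
```

View pics/top0.png

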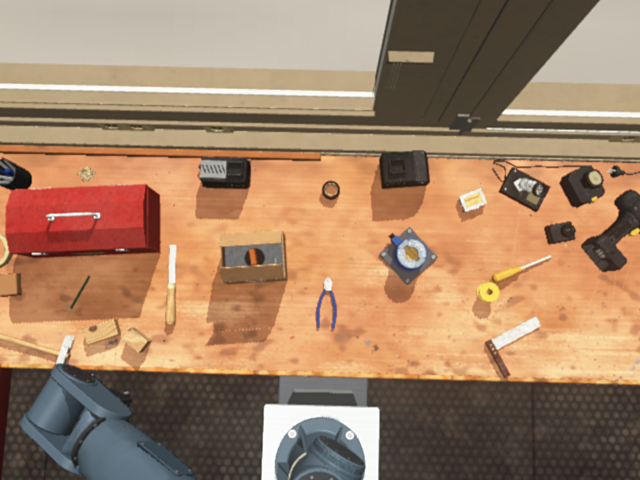

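View pics/scene0.png

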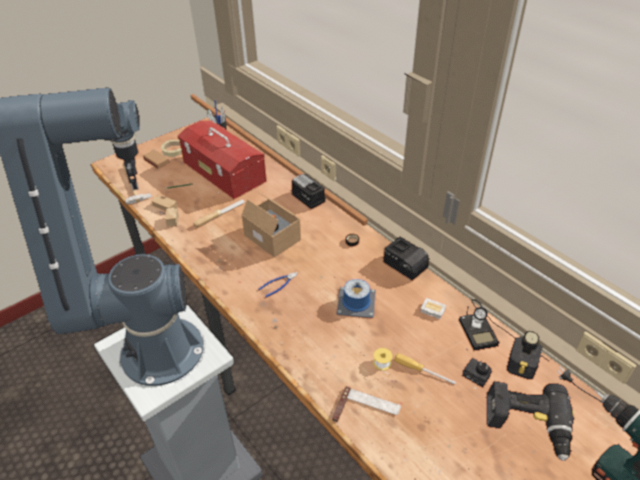

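Top view: carton at about (253,258), with its long side left–right and the orange wing at (254,256). The socket is at (409,254), cutter (327,305), tape (330,189), reel (487,292), and chisel (172,285). The scene view confirms this, with the near flap standing at (262,217). Next I'll look at both from the wrist camera.

```bash
cat > h.py <<'E'
from cell import r, optics
import numpy as np, cv2
from scipy.spatial.transform import Rotation as R
def quat(yaw, pre=None):           # tool down, tool y along world (-sin,cos)(yaw)
    q=R.from_euler('z',yaw)*R.from_euler('y',np.pi)
    return (pre*q if pre is not None else q).as_quat()
def grab(name):
    p,q=np.array(r.current_tool_pos()),r.current_ee_rot()
    d=dict(optics.get_image(name))
    if name=="wrist":
        T=np.eye(4);T[:3,:3]=R.from_quat(q).as_matrix();T[:3,3]=p
        d["W"]=T@d["mount"]
    else: d["W"]=np.linalg.inv(d["camera_from_world"])
    return d
def rays(d,uv):
    uv=np.atleast_2d(uv).astype(float)
    c=np.c_[(uv[:,0]-d["cx"])/d["fx"],(uv[:,1]-d["cy"])/d["fy"],np.ones(len(uv))]
    return c@d["W"][:3,:3].T
def onplane(d,uv,z):
    v=rays(d,uv);o=d["W"][:3,3]
    return o+v*((z-o[2])/v[:,2])[:,None]
def cloud(d):
    u,v=np.meshgrid(np.arange(640),np.arange(480))
    P=rays(d,np.c_[u.ravel(),v.ravel()])*d["depth"].reshape(-1,1)+d["W"][:3,3]
    return P.reshape(480,640,3)
def save(d,n): cv2.imwrite(f"pics/{n}.png",np.ascontiguousarray(d["pixels"][:,:,::-1]))
E
python3 - <<'E'
from h import *
d=grab("top")
for n,uv,z in(("wing",(254,256),.095),("sock",(409,254),.07),("cutter",(327,305),.01),("tape",(330,189),.01)): print(n,onplane(d,uv,z).round(3))
c=onplane(d,(254,256),.095)[0]; s=onplane(d,(409,254),.07)[0]
print(grab("wrist")["mount"].round(3).tolist())
for n,p,h in(("wc",c,.42),("ws",s,.33)):
    r.move_to([p[0]-.07 if n=="wc" else p[0]-.06,p[1],h],quat(0))
    w=grab("wrist"); np.savez(n+".npz",**w); save(w,n); print(r.current_t(),w["fx"],w["W"][:3,3])
E
```

```text
wing [[0.553 0.191 0.095]]
sock [[ 0.572 -0.231  0.07 ]]
cutter [[ 0.428 -0.01   0.01 ]]
tape [[ 0.762 -0.01   0.01 ]]
[[0.0, -0.956, -0.293, 0.075], [1.0, 0.0, 0.001, 0.001], [-0.001, -0.293, 0.956, -0.12], [0.0, 0.0, 0.0, 1.0]]
1.875 358.07167016306056 [0.40881818 0.19260663 0.53998137]
3.5167 358.07167016306056 [ 0.43814254 -0.22952015  0.45060737]
```

View pics/wc.png

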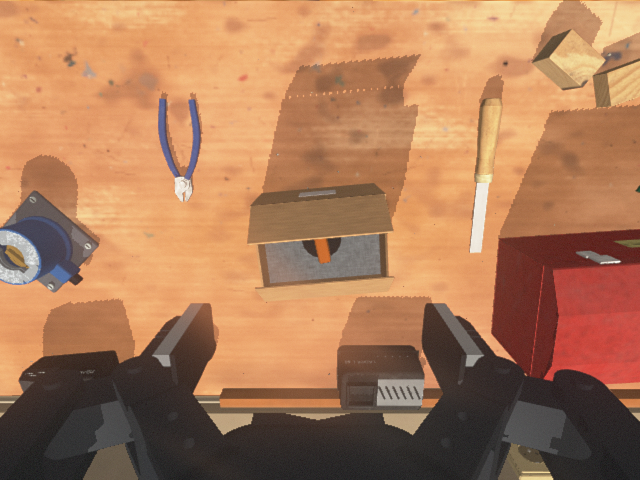

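View pics/ws.png

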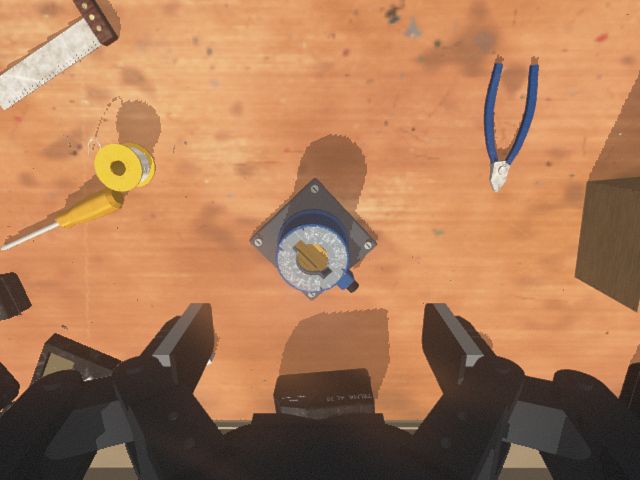

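Carton view: near flap edge runs (248,240)–(393,232), wing top at (322,250), and the far flap is nearly edge-on at (325,287). Socket view: collar centre is about (313,258), with slots running diagonally from upper-left (298,245) to lower-right (327,271).

```bash
cat > sock.py <<'E'
from h import *
def measure(d,guess,rad=.06):
    P=cloud(d);ok=d["depth"]>0
    rr=np.hypot(P[...,0]-guess[0],P[...,1]-guess[1])
    m=ok&(rr<rad)&(abs(P[...,2]-.07)<.006)
    cs=[c for c in cv2.findContours(m.astype(np.uint8)*255,cv2.RETR_EXTERNAL,cv2.CHAIN_APPROX_NONE)[0]]
    c=max(cs,key=cv2.contourArea)[:,0]
    X=onplane(d,c,.07)[:,:2]
    (cx,cy),rad=cv2.minEnclosingCircle((X*1000).astype(np.float32))
    A=np.c_[2*X,np.ones(len(X))];s=np.linalg.lstsq(A,(X**2).sum(1),rcond=None)[0]
    ctr=s[:2]; R0=np.sqrt(s[2]+ctr@ctr)
    # slots: not-collar pixels in annulus 19..25 mm, double-angle
    u,v=np.meshgrid(np.arange(640),np.arange(480))
    Q=onplane(d,np.c_[u.ravel(),v.ravel()],.07)[:,:2]-ctr
    q=np.hypot(*Q.T); an=(q>.0195)&(q<.0245)
    low=an&~m.ravel()
    t=np.arctan2(Q[low,1],Q[low,0])
    return ctr,R0,np.median(P[m][:,2]),.5*np.angle(np.exp(2j*t).mean()),abs(np.exp(2j*t).mean()),low.sum(),np.histogram(np.degrees(t),18,(-180,180))[0],(cx,cy,rad)
E
python3 - <<'E'
from sock import *
d=dict(np.load("ws.npz")); print(measure(d,(.572,-.231)))
r.move_to([.555,-.231,.21],quat(0)); w=grab("wrist"); np.savez("ws2.npz",**w); print(measure(w,(.572,-.231)))
c=w["pixels"][:,:,::-1]; cv2.imwrite("pics/ws2.png",cv2.resize(c[100:400,150:500],None,fx=2,fy=2))
d=dict(np.load("wc.npz")); P=cloud(d); ok=d["depth"]>0
m=ok&(np.hypot(P[...,0]-.553,P[...,1]-.191)<.14)&(abs(P[...,2]-.1)<.004)
q=P[m][:,:2]; print("rim",len(q),cv2.minAreaRect((q*1000).astype(np.float32)))
hsv=cv2.cvtColor(d["pixels"],cv2.COLOR_RGB2HSV)
b=ok&(np.hypot(P[...,0]-.553,P[...,1]-.191)<.04)&(hsv[...,1]>170)&(hsv[...,0]<14)&(P[...,2]>.088)
print("wing",b.sum(),np.median(P[b],0),cv2.minAreaRect((P[b][:,:2]*1000).astype(np.float32)))
c0=np.array([.553,.191])
for lab,s in(("near",-1),("far",1)):
    f=ok&(P[...,2]>.105)&(abs(P[...,1]-.191)<.11)&(abs(P[...,0]-.553)<.11)&(s*(P[...,0]-.553)>.012)
    X=P[f]; print(lab,len(X),X.min(0).round(3),X.max(0).round(3))
E
```

```text
(array([ 0.57624034, -0.23518586]), np.float64(0.04137384859672489), np.float64(0.06975721429821255), np.float64(0.7550978810978785), np.float64(0.9521137025431098), np.int64(84), array([ 0, 19, 24,  0,  0,  0,  0,  0,  0,  0, 14, 26,  1,  0,  0,  0,  0,
        0]), (576.1444091796875, -235.05633544921875, 42.27159118652344))
(array([ 0.57620415, -0.23534658]), np.float64(0.04139267251027945), np.float64(0.06971310076550935), np.float64(0.7605420041955241), np.float64(0.9333190450574089), np.int64(180), array([ 0, 43, 50,  1,  0,  1,  0,  0,  0,  0, 28, 55,  1,  0,  1,  0,  0,
        0]), (576.241943359375, -235.35997009277344, 42.1328239440918))
rim 422 ((555.1328125, 198.20791625976562), (132.03738403320312, 170.40174865722656), 5.205870628356934)
wing 276 [0.55816832 0.19905753 0.09463421] ((558.990234375, 199.42916870117188), (33.554534912109375, 15.419029235839844), 12.247330665588379)
near 65792 [0.462 0.11  0.105] [0.531 0.278 0.496]
far 1928 [0.572 0.119 0.105] [0.625 0.286 0.152]
```

View pics/ws2.png

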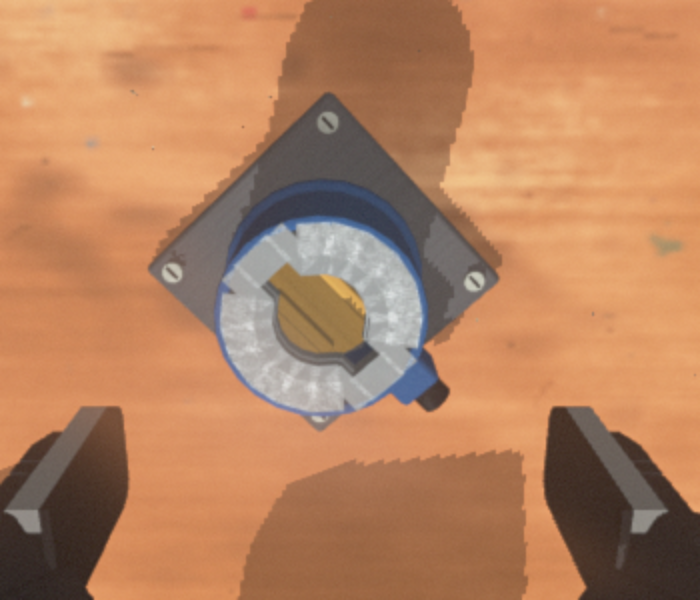

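Socket centre is (0.5762, −0.2353), rim z is 0.070, slots are at about 0.76 rad; two heights agree. Carton rim measures 132×170 mm at (0.555, 0.198) with yaw 0.09, as specified. The crop shows slots running upper-left (275,250) to lower-right (375,370). Next: sweep the flaps open.

```bash
cat > wing.py <<'E'
from h import *
def wing(d,g=(.558,.199),z=.095,tol=.006):
    P=cloud(d);hsv=cv2.cvtColor(d["pixels"],cv2.COLOR_RGB2HSV)
    b=(d["depth"]>0)&(np.hypot(P[...,0]-g[0],P[...,1]-g[1])<.04)&(hsv[...,1]>150)&(hsv[...,0]<14)&(abs(P[...,2]-z)<tol)
    c=max(cv2.findContours(b.astype(np.uint8),cv2.RETR_EXTERNAL,cv2.CHAIN_APPROX_NONE)[0],key=cv2.contourArea)[:,0]
    return b.sum(),np.median(P[b],0),cv2.minAreaRect((onplane(d,c,z)[:,:2]*1000).astype(np.float32))
E
python3 - <<'E'
from wing import *
c=np.array([.555,.198]);ya=.091;ex=np.array([np.cos(ya),np.sin(ya)]);ey=np.array([-ex[1],ex[0]])
d=dict(np.load("wc.npz"));P=cloud(d);L=np.stack([(P[...,:2]-c)@ex,(P[...,:2]-c)@ey,P[...,2]],-1)
f=(d["depth"]>0)&(L[...,2]>.112)&(L[...,2]<.17)&(abs(L[...,1])<.09)&(abs(L[...,0])<.07)
X=L[f];n=X[X[:,0]<.01];g=X[X[:,0]>.01]
print("near tip",np.percentile(n[:,0],99),n[:,2].max(),"far tip",np.percentile(g[:,0],1),g[:,2].max())
mid=(np.percentile(n[:,0],99)+np.percentile(g[:,0],1))/2; print("mid",mid)
at=lambda x,z,y=0:[*(c+x*ex+y*ey),z]
r.set_gripper(0.0)
q=quat(ya); r.move_to(at(mid,.30),q)
r.move_linear(at(mid,.147),vel=.15); print(r.current_contact_force())
r.move_linear(at(-.125,.147),vel=.12); print(r.current_contact_force())
r.move_linear(at(mid,.20),vel=.2)
r.move_linear(at(mid,.147),vel=.15)
r.move_linear(at(.125,.147),vel=.12); print(r.current_contact_force())
r.move_linear(at(.06,.28),vel=.25)
r.set_gripper(1.0)
r.move_to(at(-.03,.28),q); w=grab("wrist");np.savez("wc2.npz",**w);save(w,"wc2"); print(wing(w),r.current_t(),r.current_q())
E
```

```text
near tip -0.030829839759344127 0.15617725414293793 far tip 0.02433385786057704 0.15173920495511883
mid -0.003247990949383543
[-0.0284739  -0.69092193 -0.08181508]
[ 0.18695533 -0.21483917  0.54607833]
[ 0.55055653 -0.48290327 -1.0130826 ]
(np.int64(493), array([0.55039878, 0.19804319, 0.09424758]), ((553.3886108398438, 198.00140380859375), (44.462589263916016, 15.98084831237793), 11.982431411743164)) 13.4083 [ 2.72881254e-01  3.43291787e-01  1.59218737e+00 -2.44062950e-05
  1.20484091e+00 -1.38893892e+00]
```

View pics/wc2.png

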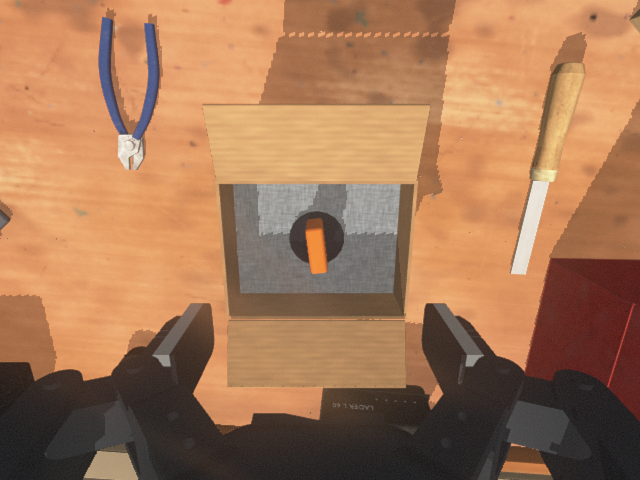

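Both flaps are open: near at (315,145), far at (316,352). The wing is fully visible at (316,246) and measures 44.5×16 mm. I'll rotate the hand half a turn (for joint-6 range), re-measure from there, grasp and lift.

```bash
python3 - <<'E'
from wing import *
from sock import measure
q=quat(.209-np.pi); q0=r.current_q(); q0=list(q0); q0[5]+=np.pi-.118
r.set_joints(q0)
r.move_to([.58,.198,.28],q); w=grab("wrist"); save(w,"wc3"); n,m,rc=wing(w); print(n,m,rc,r.current_q()[5])
c=(np.array(rc[0])/1000+[.5534,.1980])/2
if np.hypot(*(c-[.5534,.198]))<.004 and n>200:
    r.set_gripper(.6)
    r.move_linear([*c,.15],vel=.2); r.move_linear([*c,.083],vel=.1)
    print(r.current_tool_pos(),r.current_contact_force())
    r.set_gripper(0.,squeeze=80); print(r.current_opening(),r.current_finger_force(),r.current_contact_force())
    r.move_linear([*c,.25],vel=.12); print(r.current_finger_force(),r.current_contact_force(),r.current_opening(),r.current_t())
    w=grab("wrist"); save(w,"held"); np.savez("held.npz",**w)
E
```

```text
686 [0.55381241 0.19722947 0.09425792] ((556.3323974609375, 198.53524780273438), (43.232391357421875, 15.351142883300781), 12.152813911437988) 1.6146979853978045
[0.5552553  0.19837948 0.08354758] [-0.71093442 -0.27117826 -0.06581098]
0.17915182044406014 78.33772659301758 [-0.60716446 -1.02659727  5.96849434]
77.85952806472778 [ 0.15938483  0.84168716 -1.33809317] 0.17328996758562087 20.3583
```

View pics/held.png

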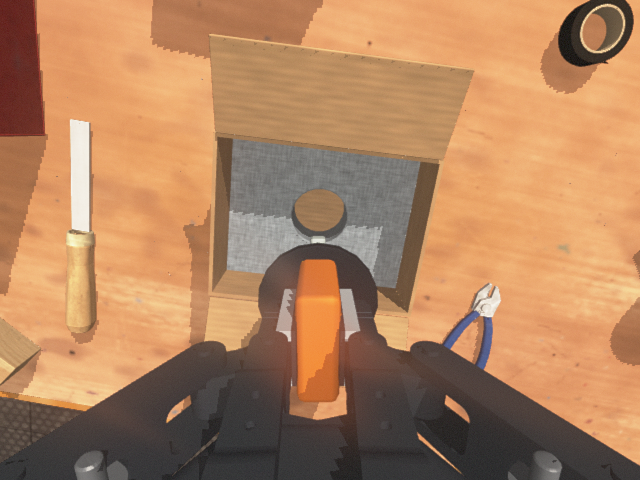

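The plug is held upright, wing between the pads at (319,330), and the socket insert is empty. Next I'll measure the plug's offset in the hand along the wing, then re-measure the socket at the insertion yaw.

```bash
python3 - <<'E'
from h import *
from sock import measure
d=dict(np.load("held.npz")); P=cloud(d)
M=d["mount"]; T=d["W"]@np.linalg.inv(M); t=(P.reshape(-1,3)-T[:3,3])@T[:3,:3]; t=t.reshape(480,640,3)
hsv=cv2.cvtColor(d["pixels"],cv2.COLOR_RGB2HSV)
b=(d["depth"]>0)&(hsv[...,1]>150)&(hsv[...,0]<14)&(abs(t[...,1])<.02)&(abs(t[...,0])<.04)&(abs(t[...,2])<.05)
X=t[b]; print(len(X),np.percentile(X,[0,1,10,50,90,99,100],axis=0).round(4).tolist())
# end face: pixels on row midline
for v in range(258,405,8):
    u=319; print(v,t[v,u].round(4),b[v,u],end=" | ")
# flange front: dark points nearest the camera
k=(d["depth"]>0)&(hsv[...,2]<70)&(t[...,2]>.015)&(t[...,2]<.035)&(abs(t[...,1])<.032)&(abs(t[...,0])<.04)
Y=t[k]; print("\nflange",len(Y),np.percentile(Y,[0,1,50,99,100],axis=0).round(4).tolist())
a=.757; u=np.array([np.cos(a),np.sin(a)])
c=np.array([.5762,-.2353])-.085*u
r.move_to([*c,.25],quat(a-np.pi)); w=grab("wrist");np.savez("ws3.npz",**w);save(w,"ws3")
print(measure(w,(.576,-.235)),r.current_q(),r.current_t(),r.current_finger_force())
E
```

```text
5270 [[-0.0222, -0.0089, -0.0259], [-0.0202, -0.0084, -0.0122], [-0.0148, -0.0071, -0.0114], [0.0084, -0.0008, -0.0104], [0.0216, 0.0054, 0.0105], [0.022, 0.0067, 0.0254], [0.0224, 0.0088, 0.0308]]
258 [ 0.0215 -0.0003  0.029 ] False | 266 [ 0.0214 -0.0004  0.0194] True | 274 [ 0.0211 -0.0004  0.0114] True | 282 [ 0.0218 -0.0004  0.0018] True | 290 [ 0.0217 -0.0004 -0.0049] True | 298 [ 0.0205 -0.0004 -0.0087] False | 306 [ 0.0187 -0.0004 -0.0111] True | 314 [ 0.0158 -0.0004 -0.0114] False | 322 [ 0.0126 -0.0004 -0.011 ] False | 330 [ 0.0093 -0.0004 -0.0108] True | 338 [ 0.0067 -0.0004 -0.0117] True | 346 [ 0.0035 -0.0004 -0.0116] True | 354 [-0.0006 -0.0004 -0.0103] True | 362 [-0.0034 -0.0004 -0.0111] True | 370 [-0.0067 -0.0004 -0.0112] True | 378 [-0.0095 -0.0004 -0.0118] True | 386 [-0.0132 -0.0004 -0.0116] True | 394 [-0.0174 -0.0004 -0.0107] True | 402 [-0.2504  0.0008  0.2513] False | 
flange 325 [[0.0085, -0.0131, 0.0273], [0.0114, -0.0118, 0.0279], [0.0231, 0.0097, 0.0296], [0.0275, 0.0227, 0.0319], [0.0278, 0.0244, 0.0328]]
(array([ 0.57719945, -0.2352863 ]), np.float64(0.04118155756073833), np.float64(0.06969730264037882), np.float64(0.7559014342890356), np.float64(0.946622299593055), np.int64(202), array([ 1, 33, 56,  0,  0,  0,  0,  0,  0,  0, 42, 69,  1,  0,  0,  0,  0,
        0]), (577.2464599609375, -235.23480224609375, 41.70412063598633)) [-5.95969976e-01  4.30720983e-01  1.54174988e+00  1.31739965e-04
  1.16919335e+00  2.17000491e-01] 22.25 77.85988926887512
```

View pics/ws3.png

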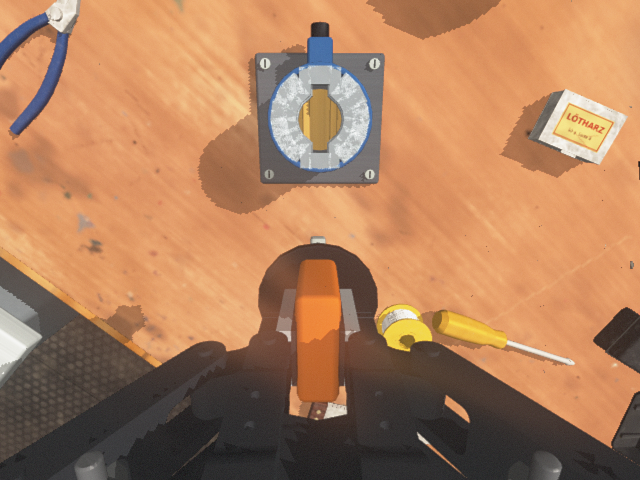

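The view shows the slots aligned with the wing: collar at (320,118), wing at (319,330), plug centred in the hand within 0.5 mm and upright. The grip point is 5.8 mm ahead of the TCP. I'll descend in steps, watching the force.

```bash
python3 - <<'E'
from h import *
a=.756;c=np.array([.5769,-.2353]);q=quat(a-np.pi)
r.move_to([*c,.18],q); F0=np.array(r.current_contact_force()); print(F0)
r.move_linear([*c,.150],vel=.1)
for z in np.arange(.146,.1095,-.004):
    r.move_linear([*c,z],vel=.04)
    F=np.array(r.current_contact_force())-F0; print(round(z,3),r.current_tool_pos().round(4),F.round(2),r.current_torque().round(2))
    if np.hypot(*F[:2])>12 or F[2]>14: print("stop");break
print(r.current_t(),r.current_finger_force()); save(grab("wrist"),"ins")
E
```

```text
[-0.71674011 -0.04087146 -0.11017489]
0.146 [ 0.5769 -0.2354  0.1462] [ 1.13  1.16 -1.16] [-0.02 -0.03 -0.02]
0.142 [ 0.5768 -0.2352  0.1418] [ 0.35 -0.48  0.03] [-0.02  0.04  0.02]
0.138 [ 0.5768 -0.2352  0.1377] [ 0.82  0.16 -1.16] [-0.03  0.01  0.04]
0.134 [ 0.5768 -0.2352  0.1337] [-0.02  0.34 -1.13] [0.02 0.01 0.02]
0.13 [ 0.5767 -0.2352  0.1297] [ 1.15 -0.21 -0.44] [ 0.01 -0.02  0.02]
0.126 [ 0.5768 -0.2352  0.1257] [-0.62  0.59 -1.76] [ 0.01 -0.07  0.02]
0.122 [ 0.5768 -0.2352  0.1217] [ 0.08 -0.29  0.17] [0.02 0.01 0.04]
0.118 [ 0.5769 -0.2353  0.1179] [0.18 0.   1.54] [-0.02  0.    0.01]
0.114 [ 0.577  -0.2354  0.114 ] [1.23 0.03 2.72] [-0.01 -0.05  0.03]
0.11 [ 0.5771 -0.2354  0.11  ] [ 1.63 -0.17  4.17] [ 0.02 -0.13 -0.01]
25.7167 78.6111831665039
```

Inserted cleanly with only the spring force felt. Press slightly deeper and twist clockwise in steps.

```bash
python3 - <<'E'
from h import *
a=.756;c=[.5769,-.2353]
r.move_linear([*c,.108],vel=.04); r.sleep(.1)
for t in (.2,.4,.6,.8,1.0,1.2,1.35,1.42,1.48,1.52,1.55):
    q=quat(a-np.pi-t); j=r.inverse_kinematics([*c,.108],q)
    if j is None or abs(np.array(j)-r.current_q()).max()>.5: print("ik",j);break
    r.move_to([*c,.108],q)
    F=r.current_contact_force();M=r.current_torque(); print(t,F.round(2),M.round(3),r.current_tool_pos().round(4))
    if np.hypot(*F[:2])>12 or abs(M[2])>.6: print("stop");break
r.sleep(.2);print(r.current_t(),r.current_finger_force(),r.current_torque(),r.current_q()[5]); w=grab("wrist");save(w,"turned");np.savez("turned.npz",**w)
E
```

```text
0.2 [ 1.16 -0.98  5.35] [-0.19  -0.377 -0.001] [ 0.577  -0.2354  0.1081]
0.4 [ 3.76 -1.66  4.63] [-0.365 -0.55   0.101] [ 0.5771 -0.2355  0.1081]
0.6 [ 3.35 -2.1   3.48] [-0.581 -0.686  0.096] [ 0.5772 -0.2355  0.1082]
0.8 [ 3.54 -3.89  3.79] [-0.782 -0.723  0.035] [ 0.5772 -0.2357  0.1082]
1.0 [ 2.94 -4.96  4.48] [-1.057 -0.607  0.059] [ 0.5772 -0.2359  0.1082]
1.2 [ 1.65 -6.26  4.49] [-1.376 -0.401 -0.004] [ 0.577  -0.2362  0.1082]
1.35 [ 1.36 -7.17  5.64] [-1.438 -0.361  0.076] [ 0.5769 -0.2362  0.1082]
1.42 [ 1.59 -6.14  4.47] [-1.556 -0.385  0.099] [ 0.5769 -0.2362  0.1082]
1.48 [ 1.41 -6.91  4.26] [-1.497 -0.216  0.048] [ 0.5769 -0.2362  0.1082]
1.52 [ 1.59 -7.58  4.3 ] [-1.514 -0.286  0.091] [ 0.5769 -0.2362  0.1082]
1.55 [ 1.55 -7.46  4.77] [-1.53  -0.218  0.103] [ 0.5768 -0.2363  0.1082]
29.4333 78.72115731239319 [-1.48868426 -0.25654902  0.14682085] 1.89562269716417
```

View pics/turned.png

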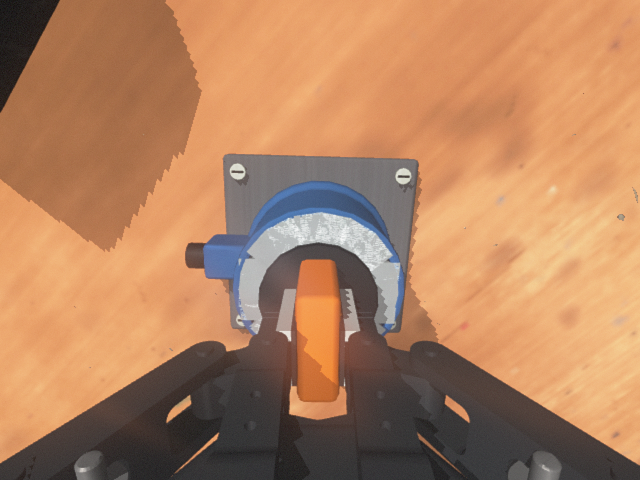

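The wing is unchanged in the jaws at (319,330), upright, with the slot/latch side now a quarter turn off at (215,257). The yaw moment has risen at the stop and the spring force is still felt, so I'll hand in.

```bash
python3 -c "
from cell import r
print(r.hand_in(), r.current_t(), r.current_finger_force())"
```

```text
the job is handed in; nothing more can be done
the job is handed in; nothing more can be done
```

The job is handed in at about 29.4 s of the 61 s allowed. Both flaps were swung open, and the plug was pushed in, turned about 1.55 rad clockwise and still gripped at about 79 N. The simulator did not report a verdict.

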